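One turn of the relay insertion press

TASK

Give the little bench press exactly one turn: pull the red index knob up out of its home hole, swing the flywheel clockwise (seen from above) once round so that the ram pushes the orange relay home in its black socket and draws back, and let the pin drop fully into the same home hole again, without running on into a second stroke. Go gently: never force the knob sideways with more than about 10 N, or its rubber bush tears. Do not touch the relay with the gripper, and leave everything else on the bench where it is.

Things in the scene. Friction and masses are not known exactly. Their poses are not given: they have to be found in the camera images.
- baseplate: Dark steel baseplate of the press, 210 x 300 x 12 mm, fixed. Origin on the bench, z up; the axes of the blue press head lie along its own: -x from the wheel's axis to the home hole, +y along the ram to the socket. The head is bolted on through slots, so the wheel's upright axis stands up to 18 mm in x and 6 mm in y from this origin: the turning centre is only roughly known.
- knob_mid (a point): Centre of the upright red knob, 30 mm across, 36 mm tall, 135 mm above the bench when the pin is home. It revolves freely on the pin: a gripper can keep its yaw all round. It stands 14 mm above the grey flywheel (184 mm across, top at 103 mm, hub at 109 mm), clamped in a radial slot somewhere 54 to 82 mm from the axis (it keeps that); at the start on the baseplate's -x side of the axis.
- wheel (a joint): Turn of the flywheel in rad: 0 at the start (pin home), growing clockwise seen from above; 2 pi is one turn, at the home hole again. It will not turn backwards past the start. Friction and the ram's return spring resist at the knob with roughly 2 to 5 N; the wheel stays where it is left.
- pin (a joint): Lift of the index pin with its knob in m: 0 home, 0.011 at its upper stop. A spring pushes it down with 7 N at home, 14 N fully up. The 12 mm round-ended pin stands 5.5 mm deep in the only hole (a radial slot) of the plate under the wheel, with 1.5 mm play either way along the rim; it is free above 6 mm. Let down elsewhere it rides on the plate (about 0.0055) and springs into the hole on reaching it, which stops the wheel.
- ram (a joint): Travel of the ram in m towards the socket: 0 drawn back, 0.032 fully out at the wheel's half turn, 0 again after one turn.
- seat (a point): Where the relay's centre must come, between the black socket cheeks at the end of the steel channel on the press head, 38 mm above the bench.
- relay_mid (a point): Centre of the loose orange relay, 24 x 28 x 24 mm, lying in the channel about 25 to 30 mm short of the seat. The ram pushes it; the channel guides it.
- tray_mid (a point): Centre of a blue open tray, 90 x 130 x 30 mm, with spare relays. Leave alone.
- flux_mid (a point): Centre of a small bottle, 44 mm across, 110 mm tall. Leave alone.
- mug_mid (a point): Centre of a white mug, 80 mm across, 90 mm tall. Leave alone.
- spool_mid (a point): Centre of a green spool, 56 mm across, 40 mm tall. Leave alone.
- pliers_mid (a point): Middle of yellow-handled pliers lying flat, about 150 mm long. Leave alone.
- screwdriver_grip (a point): Middle of the handle of a blue screwdriver lying flat. Leave alone.
- bush_r (a joint): Strain in m of the black rubber bush that carries the pin and knob on the wheel: outward from the wheel's axis positive, 0 at rest. It gives 1 mm for every 4 N of sideways force at the knob.
- bush_t (a joint): The same strain along the rim, positive in the clockwise direction of turning; it gives 1 mm for every 4 N.

How it is judged:
By the outcome, as a careful person would: the job done as asked, in the order asked, and still so for the second after the job is handed in, with the robot touching nothing.
It also fails if it takes over 64 s, if anything falls off the work surface, if the arm or the gripper's body presses on something with over 40 N, if the wrist force passes 120 N, or if a joint passes its speed limit or range.

ROBOT

A 7-joint arm with a two-finger parallel gripper is mounted at the origin on the work surface. World frame = base frame: x ahead of the robot, y to its left, z up, the work surface at z = 0. Lengths are in m, angles in rad, forces in N, time in s.
With the tool pointing down it reaches from about 0.425 to 0.925 m from the base axis. Payload 6.8 kg.
Tool frame: the origin (TCP) lies midway between the tips of the shut fingers; the grasp point (between the pads) lies 19 mm behind it; z points along the fingers, y is the line along which they close (so a half turn about z gives the same grasp; the last joint's range is limited). The gripper opens to 85 mm and grips with 20 to 120 N. Pads are 22 mm wide; open, the fingers measure 114 mm over their backs; the gripper's body (76 mm by 85 mm) begins 54 mm behind the grasp point. The pads swing forward as they close: fully open they stand 13 mm farther back than shut.
Start: joints at [0.996, 0.477, 0.022, 1.555, -0.011, 1.109, -0.083], TCP at [0.304, -0.603, 0.208] pointing down, gripper open.
Joint ranges: [-2.96, 2.96], [-0.34, 2.1], [-1.41, 1.46], [0.24, 2.44], [-1.37, 4.51], [0.17, 1.92], [-2.96, 2.96]. Speed limits (rad/s): [2.39, 2.39, 3.14, 3.14, 3.14, 3.14, 3.14].

INTERFACE

Orientations are given as a unit quaternion [w, x, y, z].
In Python, from station import readout, imaging, hand_in gives the robot as it stands.
- The arm moves only by the tool drive_tool, never from a script. Its argument "series" is a list of rows, each a list of 5 numbers: the shift along the tool's x, y, z in cm, then the turn about the tool's z in degrees, then the closure, from -1 (fully open) to 1 (shut). A call has 1 to 8 rows; each row shifts and turns the commanded pose from where the row before left it, along the tool's axes as they then stand; what a row does not reach is not made up. A row lasts 1/10 s, in which the tool goes at most 50 mm and 8.59 degrees, less where a joint would pass 70% of its speed; a pose out of reach is approached as far as the arm can. A call with a gripper value outside its range is refused whole. The fingers move at their own pace and stop on an object; "squeeze" is the grip in N (left out, the last holds). Time passes only in rows, so rows that do not move let the fingers close. It gives the time, the measured TCP pose, the force, the opening and the grip force at its end, in the units of the state.
- readout.get_obs(): the state, without advancing time (a new reading comes with each control period).
- imaging.read_camera(name): name is "scene" or "top" or "wrist"; returns the picture (384x512x3 uint8, red, green, blue); there is no depth.
- imaging.camera_model(name): a dict with "vfov" (degrees; the focal length in pixels is half the picture's height over the tangent of half this angle, whatever the lens; pixels are square), "cx", "cy" (the principal point, pixels), "xyz" and "orientation" of the camera in the world. Camera axes: x right, y down, z forward; pixel columns grow to the right and rows downward; lengths in m; the calibration is good to about 2 mm. A picture is of the moment at which its call begins: read the wrist's pose just before it. camera_model takes no time and is no camera call; for the wrist camera it gives the pose at the moment of the call.
- hand_in(): hands the job in; it is judged then, once.
Trained networks look in the newest picture that a camera, given by its name, has taken for a name from the list of things; names that differ only in an ending like _2 or _b are one class to them, and where a whole thing is asked for, a point or a joint stands for the part that bears it (a point fixed in the world has none). Each returns a list of dicts, best first, with "conf" (0 to 1); they miss things now and then, are a little off and sometimes report something else, mostly with a low value. They report only what shows in the picture. A call takes as long as a camera call.
- imaging.cut_out(thing, camera): "mask" (384x512 bool, what is visible of it) and "centre" ([column, row] in pixels, amid what is visible of it).
The state is a dict: "t": time; "q": joint angles; "joint_vel": joint speeds; "joint_torque": joint torques, N m; "eef_pos": TCP position; "tool_rot": TCP orientation; "contact_force": force on the tool from outside, world axes, zero at the start; "torque": the same for the moment, N m; "gripper_width": opening from 0.0 (shut) to 1.0 (fully open); "grasp_force": force on a finger pad.
Only numpy, scipy, OpenCV 4.12 (cv2) and the standard library are available. Lean on these libraries where they do the work, as an engineer would, in place of code of your own. Each camera call takes 0.05 s, during which the arm holds its last target. There are 200 camera calls.

## Working session

There is one attempt and no reset: what is moved stays moved. The work goes in short steps, Python scripts to look and compute and a tool call to move; the robot and the scene stay as the last step left them, time stands still between calls to the robot, and variables do not carry over. Pictures are saved under pics/ and viewed, at most 10 in all, crops included, and the job is handed in when it is done.

Besides the shell and the picture viewer there is one more tool, called after "Emit:" as name(argument=value, ...), one argument or row to a line, values as JSON. drive_tool: Moves the arm, as the interface text tells. Its arguments: {"type":"object","properties":{"series":{"type":"array"},"squeeze":{"type":"number"}},"required":["series"]}

```bash
mkdir -p pics; cat > h.py <<'E'
import numpy as np, cv2
from scipy.spatial.transform import Rotation as R
from station import readout, imaging, hand_in
def Rm(q): return R.from_quat([q[1],q[2],q[3],q[0]]).as_matrix()
def ray(m,p):
    f=192/np.tan(np.radians(m['vfov'])/2)
    d=Rm(m['orientation'])@np.array([(p[0]-m['cx'])/f,(p[1]-m['cy'])/f,1])
    return np.array(m['xyz']),d
def atz(m,p,z):
    o,d=ray(m,p); return o+d*(z-o[2])/d[2]
def proj(m,X):
    f=192/np.tan(np.radians(m['vfov'])/2)
    c=Rm(m['orientation']).T@(np.array(X)-m['xyz']); return np.array([m['cx']+f*c[0]/c[2],m['cy']+f*c[1]/c[2]])
def tri(rs):
    A=0;b=0
    for o,d in rs:
        d=d/np.linalg.norm(d);P=np.eye(3)-np.outer(d,d);A=A+P;b=b+P@o
    return np.linalg.solve(A,b)
def save(n,im): cv2.imwrite('pics/'+n+'.png',im[:,:,::-1])
E
python3 - <<'E'
from h import *
np.set_printoptions(precision=4,suppress=True)
o=readout.get_obs();print(o['eef_pos'],o['tool_rot'],o['contact_force'],o['gripper_width'])
ims=[];rs=[]
for c in ['scene','top']:
    im=imaging.read_camera(c);m=imaging.camera_model(c);ims.append(im);print(c,m)
    for th in ['knob_mid','wheel','baseplate','relay_mid']:
        for d in imaging.cut_out(th,c)[:2]:
            mk=d['mask'];ys,xs=np.nonzero(mk);print(th,d['conf'],d['centre'],mk.sum(),xs.min(),xs.max(),ys.min(),ys.max())
            if th=='baseplate': print(cv2.minAreaRect(np.c_[xs,ys].astype(np.float32)))
            z={'knob_mid':.135,'wheel':.103,'baseplate':.012,'relay_mid':.038}[th];print(atz(m,d['centre'],z))
    save(c,im)
E
```

```text
[ 0.3035 -0.6022  0.2073] [-0.0009  0.9729  0.2313 -0.0003] [0.2245 0.0802 0.7382] 0.9986640877616094
scene {'vfov': 54.23126564996007, 'cx': 257.31501441393726, 'cy': 190.42297505343996, 'xyz': array([ 1.3688, -0.5163,  0.7753]), 'orientation': array([-0.4096,  0.7857,  0.4162, -0.2043])}
wheel 0.72 [235.5, 195.4] 1865 208 266 168 215
[ 0.5879 -0.0384  0.103 ]
baseplate 0.6 [252.6, 226.4] 1621 193 302 184 250
((248.16000366210938, 213.87998962402344), (50.2841796875, 100.48992156982422), 64.44003295898438)
[ 0.6481 -0.0155  0.012 ]
top {'vfov': 51.626173068300055, 'cx': 246.23364613560872, 'cy': 193.3761180856974, 'xyz': array([0.3961, 0.0372, 1.4226]), 'orientation': array([ 0.0465, -0.6958,  0.714 , -0.0628])}
wheel 0.97 [256.4, 201.9] 2311 230 283 173 226
[ 0.5717 -0.0294  0.103 ]
baseplate 0.62 [227.3, 216.1] 1972 200 287 173 237
((242.9931182861328, 204.91726684570312), (58.46402359008789, 84.54029846191406), 85.2363510131836)
[0.5354 0.0713 0.012 ]
baseplate 0.38 [141.3, 222.6] 190 135 152 210 234
((143.36764526367188, 221.77940368652344), (27.78277015686035, 7.374439239501953), 59.03623962402344)
[0.52   0.3756 0.012 ]
relay_mid 0.55 [223.1, 206.9] 59 218 226 201 208
[0.5655 0.0847 0.038 ]
relay_mid 0.43 [96.3, 242.1] 281 88 107 234 251
[0.4545 0.5223 0.038 ]
```

```bash
python3 - <<'E'
import cv2,numpy as np
a=cv2.imread('pics/scene.png')[140:290,160:360];b=cv2.imread('pics/top.png')[140:290,160:360]
cv2.imwrite('pics/ab.png',np.hstack([cv2.resize(x,None,fx=4,fy=4,interpolation=2)[:, :] for x in (a,b)])[:, :] if 0 else np.vstack([cv2.resize(x,(400*1,300)) for x in (a,b)]))
E
```

```text
(no output)
```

View pics/top.png

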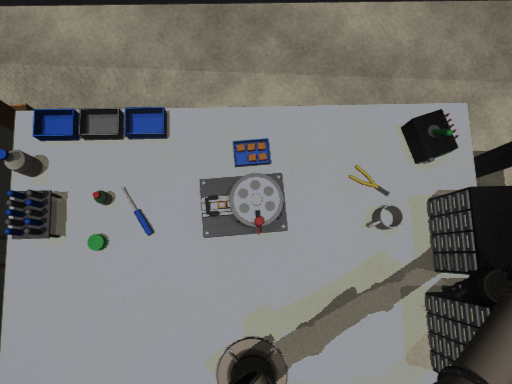

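View pics/ab.png

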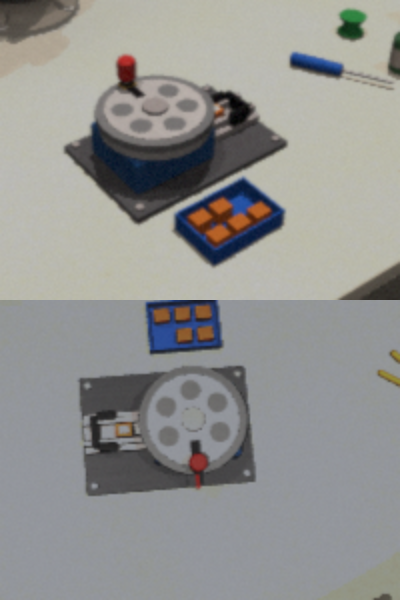

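```bash
cat >> h.py <<'E'
np.set_printoptions(precision=4,suppress=True)
def red(im,win=None):
    h=cv2.cvtColor(im,cv2.COLOR_RGB2HSV);m=((h[...,0]<6)|(h[...,0]>174))&(h[...,1]>150)&(h[...,2]>60)
    n,l,s,c=cv2.connectedComponentsWithStats(m.astype(np.uint8));return [(s[i],c[i]) for i in range(1,n) if s[i,4]>15]
E
python3 - <<'E'
from h import *
rs=[]
for c in ['scene','top']:
    im=cv2.imread(f'pics/{c}.png')[:,:,::-1].copy();m=imaging.camera_model(c)
    for s,p in red(im):
        print(c,s,p,atz(m,p,.135))
w=imaging.camera_model('wrist');o=readout.get_obs()
T=Rm(o['tool_rot']);print('cam in tool',T.T@(w['xyz']-o['eef_pos']));print(T.T@Rm(w['orientation']),w['vfov'],w['cx'],w['cy'])
E
```

```text
scene [153  30   9  16  48] [156.8958  36.2083] [-1.2134  0.4616  0.135 ]
scene [362 148   6   6  26] [364.2692 150.5769] [0.647 0.455 0.135]
scene [219 168   8  13  85] [222.8353 173.7059] [ 0.5064 -0.0335  0.135 ]
top [ 93 192   6   6  30] [ 95.6333 194.5333] [0.6045 0.4952 0.135 ]
top [255 217   8   9  58] [258.5    220.8621] [ 0.5051 -0.0327  0.135 ]
cam in tool [ 0.071  -0.0006 -0.1673]
[[-0.0007 -0.9602 -0.2792]
 [ 1.     -0.0007 -0.0001]
 [-0.0001 -0.2792  0.9602]] 68.1339576920785 257.669828912921 193.11545228662865
```

Emit:
drive_tool(
  series=[
    [2.93,-2.53,-0.08,0,-1],
    [2.93,-2.53,-0.08,0,-1],
    [2.93,-2.53,-0.08,0,-1],
    [2.93,-2.53,-0.08,0,-1],
    [2.93,-2.53,-0.08,0,-1],
    [2.93,-2.53,-0.08,0,-1],
    [2.93,-2.53,-0.08,0,-1],
    [2.93,-2.53,-0.08,0,-1],
  ],
)

```text
t: 1.3
eef_pos: [0.4225, -0.3152, 0.215]
tool_rot: [0.0, 0.973, 0.231, 0.0]
contact_force: [1.0, -0.9, -0.5]
gripper_width: 1.002
grasp_force: 0.0
```

Emit:
drive_tool(
  series=[
    [2.93,-2.53,-0.08,0,-1],
    [2.93,-2.53,-0.08,0,-1],
    [2.93,-2.53,-0.08,0,-1],
    [2.93,-2.53,-0.08,0,-1],
    [2.93,-2.53,-0.08,0,-1],
    [2.93,-2.53,-0.08,0,-1],
    [2.93,-2.53,-0.08,0,-1],
    [2.93,-2.53,-0.08,0,-1],
  ],
)

```text
t: 2.1
eef_pos: [0.5408, -0.0289, 0.2214]
tool_rot: [0.0, 0.973, 0.231, 0.0]
contact_force: [0.0, -0.1, 0.2]
gripper_width: 0.996
grasp_force: 0.0
```

Emit:
drive_tool(
  series=[
    [0,0,0,6.7,-1],
    [0,0,0,6.7,-1],
    [0,0,0,6.7,-1],
    [0,0,0,6.7,-1],
    [0,0,0,0,-1],
    [0,0,0,0,-1],
  ],
)

```text
t: 2.7
eef_pos: [0.5403, -0.0303, 0.2212]
tool_rot: [0.0, 1.0, 0.001, 0.0]
contact_force: [-0.1, 0.4, 0.5]
gripper_width: 1.001
grasp_force: 0.0
```

```bash
python3 - <<'E'
from h import *
o=readout.get_obs();m=imaging.camera_model('wrist');im=imaging.read_camera('wrist');save('w1',im)
import pickle;pickle.dump((o,m),open('w1.pkl','wb'))
print(o['eef_pos'],m['xyz'])
for s,p in red(im):print(s,p,atz(m,p,.135),atz(m,p,.153))
for th in ['knob_mid','wheel','baseplate','relay_mid']:
    for d in imaging.cut_out(th,'wrist')[:2]:
        mk=d['mask'];ys,xs=np.nonzero(mk);print(th,d['conf'],d['centre'],mk.sum(),xs.min(),xs.max(),ys.min(),ys.max())
        z={'knob_mid':.135,'wheel':.103,'baseplate':.012,'relay_mid':.038}[th];print(atz(m,d['centre'],z))
        np.save('mask_'+th,mk)
        if th=='wheel':
            c=max(cv2.findContours(mk.astype(np.uint8),0,1)[0],key=len)
            h=cv2.convexHull(c)[:,0]
            P=np.array([atz(m,p,.103)[:2] for p in h]);print(cv2.minEnclosingCircle(P.astype(np.float32)))
E
```

```text
[ 0.5403 -0.0303  0.2212] [ 0.611  -0.0296  0.3886]
[246 209  30  38 912] [260.3827 228.1809] [ 0.5021 -0.0324  0.135 ] [ 0.5099 -0.0322  0.153 ]
knob_mid 0.92 [256.3, 231.0] 1081 244 276 209 248
[ 0.4992 -0.0284  0.135 ]
wheel 0.64 [256.0, 134.4] 27776 163 348 42 248
[ 0.5885 -0.028   0.103 ]
((0.5677986741065979, -0.02694036439061165), 0.10372430086135864)
baseplate 0.82 [153.1, 95.7] 9508 93 340 44 220
[0.6288 0.1018 0.012 ]
relay_mid 0.59 [154.8, 143.9] 378 144 164 134 155
[0.5717 0.0963 0.038 ]
```

View pics/w1.png

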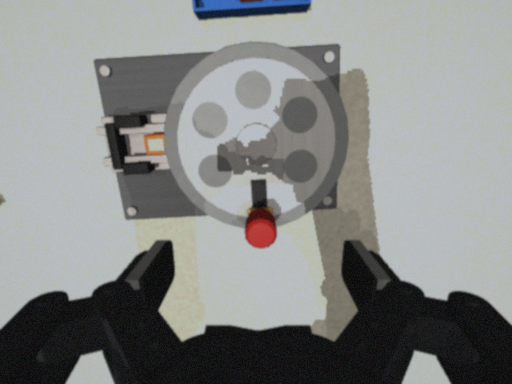

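```bash
python3 - <<'E'
from h import *
import pickle;from scipy.optimize import least_squares
o,m=pickle.load(open('w1.pkl','rb'));im=cv2.imread('pics/w1.png')[:,:,::-1].copy()
mk=np.load('mask_wheel.npy');c=max(cv2.findContours(mk.astype(np.uint8),0,1)[0],key=len);h=cv2.convexHull(c)[:,0]
h=np.array([p for p in h if p[1]<200]);P=np.array([atz(m,p,.103)[:2] for p in h])
for free in (0,1):
    r=least_squares(lambda v:np.hypot(*(P-v[:2]).T)-(v[2] if free else .092),[.575,-.03,.092],loss='soft_l1',f_scale=.001);print('wheel',r.x,len(P),np.abs(r.fun).max())
C=r.x[:2]
s=[s for s,p in red(im)][0]
a=np.linspace(0,6.283,60)
def pr(v):
    Q=np.array([proj(m,[v[0]+.015*np.cos(t),v[1]+.015*np.sin(t),z]) for z in(.117,.153) for t in a]);return Q
def f(v):
    Q=pr(v);return [Q[:,0].min()-s[0]+.5,Q[:,0].max()-(s[0]+s[2]-.5),Q[:,1].max()-(s[1]+s[3]-.5)]
r=least_squares(f,[.505,-.033]);K=r.x;print('knob',K,r.fun)
print('r',np.hypot(*(C-K)),'dir',np.degrees(np.arctan2(*(C-K)[::-1])))
S=[atz(m,p,.012)[:2] for p in [(105,71),(330,57),(132,211),(327,201)]]
print(S,np.mean(S,axis=0));
for i,j in((1,0),(3,2),(2,0),(3,1)):
    d=S[j]-S[i];print(np.linalg.norm(d),np.degrees(np.arctan2(d[1],d[0])))
E
```

```text
wheel [ 0.5794 -0.0276  0.092 ] 44 0.0012132053826947181
wheel [ 0.5796 -0.0276  0.0918] 44 0.0009171963848635112
knob [ 0.5067 -0.0323] [-1.6691  1.6692  0.0612]
r 0.07301422343226627 dir 3.680460225814272
[array([0.6574, 0.1579]), array([ 0.6736, -0.1172]), array([0.4751, 0.147 ]), array([ 0.4903, -0.1263])] [0.5741 0.0154]
0.27555468281709417 93.35697470185882
0.27371480245677604 93.1834107641577
0.1826260697855785 3.428180616706335
0.18346218258437078 2.852857319402707
```

Emit:
drive_tool(
  series=[
    [-1.7,0.1,0,0,-1],
    [-1.66,0.1,0,0,-1],
    [0,0,2.5,0,-1],
    [0,0,2.5,0,-1],
    [0,0,2.5,0,-1],
    [0,0,1.7,0,-1],
    [0,0,1.0,0,-1],
    [0,0,0,0,-1],
  ],
)

```text
t: 3.75
eef_pos: [0.5058, -0.0323, 0.118]
tool_rot: [-0.0, 1.0, -0.0, -0.001]
contact_force: [-0.2, -0.4, 1.2]
gripper_width: 1.002
grasp_force: 0.0
```

Emit:
drive_tool(
  series=[
    [0,0,0,0,-1],
    [0,0,0,0,-1],
  ],
)

```text
t: 3.95
eef_pos: [0.5075, -0.0323, 0.1201]
tool_rot: [0.0, 1.0, -0.0, 0.001]
contact_force: [-0.4, -0.3, 0.1]
gripper_width: 1.003
grasp_force: 0.0
```

```bash
python3 - <<'E'
from h import *
m=imaging.camera_model('wrist');im=imaging.read_camera('wrist');save('w2',im)
o=readout.get_obs();print(o['eef_pos'],o['contact_force'],o['torque'],o['tool_rot'])
for s,p in red(im):print(s,p,atz(m,p,.135))
E
```

```text
[ 0.5075 -0.0323  0.1201] [-0.4109 -0.2511  0.01  ] [0.0399 0.0621 0.006 ] [ 0.      1.     -0.0005  0.001 ]
[ 234  213   51   66 2690] [258.8126 246.2327] [ 0.5012 -0.0323  0.135 ]
```

View pics/w2.png

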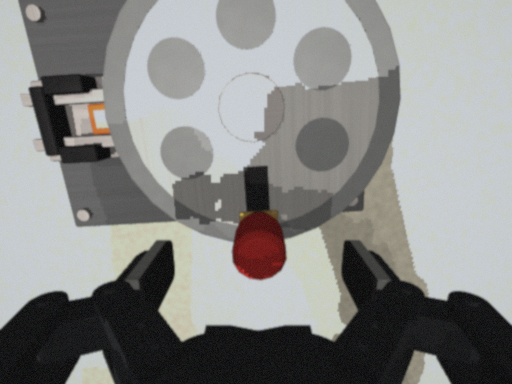

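Emit:
drive_tool(
  series=[
    [0,0,0,0,0.3],
    [0,0,0,0,0.6],
    [0,0,0,0,1],
    [0,0,0,0,1],
    [0,0,0,0,1],
    [0,0,0,0,1],
    [0,0,0,0,1],
    [0,0,0,0,1],
  ],
  squeeze=60,
)

```text
t: 4.8
eef_pos: [0.5071, -0.0325, 0.1196]
tool_rot: [0.0, 1.0, -0.001, 0.0]
contact_force: [0.2, -1.6, 5.3]
gripper_width: 0.307
grasp_force: 58.9
```

```bash
cat >g.py <<'E'
from h import *
from station import readout
o=readout.get_obs();print(o['t'],o['eef_pos'],o['contact_force'],o['torque'],o['gripper_width'],o['grasp_force'],o['tool_rot'])
E
python3 g.py
```

```text
4.8 [ 0.5071 -0.0325  0.1196] [ 0.2215 -1.56    5.3032] [-0.2367  0.1708  0.0485] 0.3070359575605152 58.874210100620985 [ 0.0001  1.     -0.0006  0.0004]
```

Emit:
drive_tool(
  series=[
    [0,0,-0.3,0,1],
    [0,0,-0.3,0,1],
    [0,0,-0.3,0,1],
    [0,0,0,0,1],
    [0,0,0,0,1],
  ],
)

```text
t: 5.3
eef_pos: [0.506, -0.0324, 0.1275]
tool_rot: [0.0, 1.0, -0.001, -0.001]
contact_force: [2.4, -1.5, -11.8]
gripper_width: 0.311
grasp_force: 59.8
```

```bash
python3 g.py
```

```text
5.3 [ 0.506  -0.0324  0.1275] [  2.4217  -1.5215 -11.784 ] [-0.2746 -0.4029  0.0543] 0.3107872701777623 59.76519757969072 [ 0.      1.     -0.0005 -0.0007]
```

```bash
cat > circ.py <<'E'
import sys,json
from h import *
# args: Cx Cy r  th_end_list... from current commanded p (px py), start angle, step, n ; prints tool rows
def rows(C,r,p,a0,step,n,close=1):
    out=[];p=np.array(p,float)
    for k in range(1,n+1):
        a=np.radians(a0-step*k);q=np.array(C)+r*np.array([np.cos(a),np.sin(a)])
        d=np.round((q-p)*100,2);p=p+d/100
        out.append([float(d[0]),float(-d[1]),0,0,close])
    return out,p
E
python3 - <<'E'
from circ import *
C=[.5795,-.0276];r=.073;a0=183.5;p=np.array(C)+r*np.array([np.cos(np.radians(a0)),np.sin(np.radians(a0))])
for k in range(9):
    o,p=rows(C,r,p,a0-40*k,5,8);print(k,p,o)
E
```

```text
0 [0.5208 0.0158] [[-0.01, -0.64, 0, 0, 1], [0.04, -0.63, 0, 0, 1], [0.1, -0.63, 0, 0, 1], [0.16, -0.62, 0, 0, 1], [0.2, -0.6, 0, 0, 1], [0.26, -0.58, 0, 0, 1], [0.31, -0.56, 0, 0, 1], [0.36, -0.53, 0, 0, 1]]
1 [0.5624 0.0433] [[0.4, -0.49, 0, 0, 1], [0.44, -0.46, 0, 0, 1], [0.48, -0.42, 0, 0, 1], [0.52, -0.37, 0, 0, 1], [0.54, -0.33, 0, 0, 1], [0.58, -0.28, 0, 0, 1], [0.59, -0.23, 0, 0, 1], [0.61, -0.17, 0, 0, 1]]
2 [0.612  0.0377] [[0.63, -0.13, 0, 0, 1], [0.63, -0.06, 0, 0, 1], [0.64, -0.01, 0, 0, 1], [0.63, 0.04, 0, 0, 1], [0.63, 0.1, 0, 0, 1], [0.62, 0.15, 0, 0, 1], [0.6, 0.21, 0, 0, 1], [0.58, 0.26, 0, 0, 1]]
3 [0.6464 0.0015] [[0.56, 0.31, 0, 0, 1], [0.53, 0.36, 0, 0, 1], [0.49, 0.4, 0, 0, 1], [0.46, 0.44, 0, 0, 1], [0.42, 0.48, 0, 0, 1], [0.37, 0.52, 0, 0, 1], [0.33, 0.54, 0, 0, 1], [0.28, 0.57, 0, 0, 1]]
4 [ 0.6495 -0.0484] [[0.23, 0.6, 0, 0, 1], [0.17, 0.61, 0, 0, 1], [0.13, 0.63, 0, 0, 1], [0.06, 0.63, 0, 0, 1], [0.01, 0.64, 0, 0, 1], [-0.04, 0.63, 0, 0, 1], [-0.1, 0.63, 0, 0, 1], [-0.15, 0.62, 0, 0, 1]]
5 [ 0.6198 -0.0885] [[-0.21, 0.6, 0, 0, 1], [-0.26, 0.58, 0, 0, 1], [-0.31, 0.56, 0, 0, 1], [-0.36, 0.53, 0, 0, 1], [-0.4, 0.49, 0, 0, 1], [-0.44, 0.46, 0, 0, 1], [-0.48, 0.42, 0, 0, 1], [-0.51, 0.37, 0, 0, 1]]
6 [ 0.5712 -0.1002] [[-0.55, 0.33, 0, 0, 1], [-0.57, 0.28, 0, 0, 1], [-0.6, 0.23, 0, 0, 1], [-0.61, 0.17, 0, 0, 1], [-0.62, 0.12, 0, 0, 1], [-0.64, 0.07, 0, 0, 1], [-0.63, 0.01, 0, 0, 1], [-0.64, -0.04, 0, 0, 1]]
7 [ 0.5265 -0.0779] [[-0.63, -0.1, 0, 0, 1], [-0.62, -0.16, 0, 0, 1], [-0.6, -0.2, 0, 0, 1], [-0.58, -0.26, 0, 0, 1], [-0.56, -0.31, 0, 0, 1], [-0.53, -0.36, 0, 0, 1], [-0.49, -0.4, 0, 0, 1], [-0.46, -0.44, 0, 0, 1]]
8 [ 0.5066 -0.0321] [[-0.42, -0.48, 0, 0, 1], [-0.37, -0.52, 0, 0, 1], [-0.33, -0.54, 0, 0, 1], [-0.28, -0.57, 0, 0, 1], [-0.23, -0.6, 0, 0, 1], [-0.17, -0.61, 0, 0, 1], [-0.12, -0.63, 0, 0, 1], [-0.07, -0.63, 0, 0, 1]]
```

Emit:
drive_tool(
  series=[
    [0,0,-0.1,0,1],
    [0,0,0,0,1],
  ],
)

```text
t: 5.5
eef_pos: [0.5061, -0.0324, 0.1287]
tool_rot: [0.0, 1.0, -0.001, -0.001]
contact_force: [1.6, -1.5, -14.1]
gripper_width: 0.309
grasp_force: 59.8
```

Emit:
drive_tool(
  series=[
    [0,-0.32,0,0,1],
    [-0.01,-0.32,0,0,1],
    [0.04,-0.63,0,0,1],
  ],
)

```text
t: 5.8
eef_pos: [0.5066, -0.0199, 0.1289]
tool_rot: [0.0, 1.0, -0.001, -0.0]
contact_force: [1.5, -2.2, -13.9]
gripper_width: 0.307
grasp_force: 59.8
```

```bash
cat >>g.py <<'E'
C=np.array([.5795,-.0276]);p=np.array(o['eef_pos'][:2]);d=p-C;u=d/np.linalg.norm(d);t=np.array([u[1],-u[0]])
F=np.array(o['contact_force'][:2])-[-.2,0];K=p+F/4000
print('r tool',np.linalg.norm(d),'ang',np.degrees(np.arctan2(d[1],d[0])),'Fknob radial',-F@u,'tang',-F@t,'|F|',np.linalg.norm(F),'K',K,'rK',np.linalg.norm(K-C))
E
python3 g.py
```

```text
5.8 [ 0.5066 -0.0199  0.1289] [  1.528   -2.1862 -13.9374] [-0.4623 -0.2958 -0.0159] 0.3070259068113121 59.84204616921488 [ 0.0003  1.     -0.0009 -0.0004]
r tool 0.07333873048080888 ang 173.94376390827762 Fknob radial 1.9490245281748397 tang 1.9916878813584764 |F| 2.786667764226187 K [ 0.507  -0.0204] rK 0.0728531759162038
```

Emit:
drive_tool(
  series=[
    [0.13,-0.63,0,0,1],
    [0.16,-0.62,0,0,1],
    [0.2,-0.6,0,0,1],
    [0.26,-0.58,0,0,1],
    [0.31,-0.56,0,0,1],
    [0.36,-0.53,0,0,1],
  ],
)

```text
t: 6.4
eef_pos: [0.521, 0.0162, 0.1289]
tool_rot: [-0.0, 1.0, -0.0, -0.0]
contact_force: [-2.0, -1.1, -13.1]
gripper_width: 0.304
grasp_force: 59.9
```

```bash
python3 g.py|tail -1
```

```text
r tool 0.073041928648236 ang 143.15551850980683 Fknob radial -0.7565899125358538 tang 1.9714503200840756 |F| 2.111645012853869 K [0.5206 0.0159] rK 0.07323273464885069
```

Very good; continue on the nominal circle.

Emit:
drive_tool(
  series=[
    [0.4,-0.49,0,0,1],
    [0.44,-0.46,0,0,1],
    [0.48,-0.42,0,0,1],
    [0.52,-0.37,0,0,1],
    [0.54,-0.33,0,0,1],
    [0.58,-0.28,0,0,1],
    [0.59,-0.23,0,0,1],
    [0.61,-0.17,0,0,1],
  ],
)

```text
t: 7.2
eef_pos: [0.563, 0.044, 0.1289]
tool_rot: [-0.0, 1.0, -0.0, -0.0]
contact_force: [-4.1, 2.3, -14.1]
gripper_width: 0.303
grasp_force: 59.9
```

```bash
python3 g.py|tail -1
```

```text
r tool 0.07345098374025633 ang 102.94472862979256 Fknob radial -3.0743254694777558 tang 3.2865011508593263 |F| 4.500285202837627 K [0.5621 0.0445] rK 0.07422411274564697
```

Emit:
drive_tool(
  series=[
    [0.63,-0.17,0,0,1],
    [0.63,-0.1,0,0,1],
    [0.64,-0.03,0,0,1],
    [0.63,0.04,0,0,1],
    [0.63,0.1,0,0,1],
    [0.62,0.15,0,0,1],
    [0.6,0.21,0,0,1],
    [0.58,0.26,0,0,1],
  ],
)

```text
t: 8.0
eef_pos: [0.6136, 0.0397, 0.1293]
tool_rot: [-0.001, 1.0, -0.0, 0.001]
contact_force: [-2.9, 5.7, -14.3]
gripper_width: 0.305
grasp_force: 59.9
```

```bash
python3 g.py|tail -1
```

```text
r tool 0.07544666968063692 ang 63.12085264093879 Fknob radial -3.84351971055544 tang 4.976365514184352 |F| 6.287834086248735 K [0.6129 0.0411] rK 0.07641767727757298
```

```bash
python3 - <<'E'
from circ import *
from scipy.optimize import least_squares
P=np.array([[.5065,-.0328],[.507,-.0204],[.5206,.0159],[.5621,.0445],[.6129,.0411]])
r=least_squares(lambda v:np.hypot(*(P-v[:2]).T)-v[2],[.58,-.027,.073]);print(r.x,r.fun)
C=r.x[:2];R=r.x[2];p=np.array([.6136,.0397]);d=p-C;a=np.degrees(np.arctan2(d[1],d[0]));print(a,np.linalg.norm(d))
for k in range(3):
    o,p=rows(C,R,p,a-40*k,5,8);print(o,p)
E
```

```text
[ 0.5824 -0.0286  0.076 ] [ 0.     -0.0001  0.0002 -0.0001  0.    ]
65.48507390291799 0.07507708741949015
[[0.63, 0.22, 0, 0, 1], [0.56, 0.35, 0, 0, 1], [0.53, 0.4, 0, 0, 1], [0.49, 0.44, 0, 0, 1], [0.46, 0.49, 0, 0, 1], [0.41, 0.52, 0, 0, 1], [0.36, 0.55, 0, 0, 1], [0.31, 0.59, 0, 0, 1]] [0.6511 0.0041]
[[0.26, 0.61, 0, 0, 1], [0.2, 0.63, 0, 0, 1], [0.15, 0.65, 0, 0, 1], [0.09, 0.65, 0, 0, 1], [0.04, 0.67, 0, 0, 1], [-0.03, 0.66, 0, 0, 1], [-0.08, 0.66, 0, 0, 1], [-0.14, 0.65, 0, 0, 1]] [ 0.656  -0.0477]
[[-0.19, 0.63, 0, 0, 1], [-0.25, 0.62, 0, 0, 1], [-0.3, 0.59, 0, 0, 1], [-0.35, 0.56, 0, 0, 1], [-0.4, 0.53, 0, 0, 1], [-0.44, 0.49, 0, 0, 1], [-0.49, 0.45, 0, 0, 1], [-0.52, 0.41, 0, 0, 1]] [ 0.6266 -0.0905]
```

Emit:
drive_tool(
  series=[
    [0.63,0.22,0,0,1],
    [0.56,0.35,0,0,1],
    [0.53,0.4,0,0,1],
    [0.49,0.44,0,0,1],
  ],
)

```text
t: 8.4
eef_pos: [0.6358, 0.0248, 0.1293]
tool_rot: [-0.001, 1.0, -0.0, 0.001]
contact_force: [-0.2, 5.0, -13.7]
gripper_width: 0.307
grasp_force: 59.9
```

```bash
sed -i 's/C=np.array.*;p=np/C=np.array([.5824,-.0286]);p=np/' g.py; python3 g.py|tail -1
```

```text
r tool 0.07552825682595726 ang 44.96626030633362 Fknob radial -3.5524316576662396 tang 3.5225000376837103 |F| 5.002776948642728 K [0.6358 0.026 ] rK 0.07642143874948355
```

Emit:
drive_tool(
  series=[
    [0.49,0.46,0,0,1],
    [0.43,0.5,0,0,1],
    [0.37,0.55,0,0,1],
    [0.32,0.59,0,0,1],
    [0.26,0.61,0,0,1],
    [0.2,0.63,0,0,1],
  ],
)

```text
t: 9.0
eef_pos: [0.6559, -0.01, 0.1293]
tool_rot: [0.0, 1.0, -0.001, 0.001]
contact_force: [1.6, 4.5, -13.7]
gripper_width: 0.305
grasp_force: 60.0
```

```bash
python3 g.py|tail -1
```

```text
r tool 0.07578726484933636 ang 14.190500991983473 Fknob radial -2.859922754542777 tang 3.8855273717220506 |F| 4.824570563102256 K [ 0.6563 -0.0089] rK 0.07650841231548942
```

```bash
cat > fit.py <<'E'
from circ import *
from scipy.optimize import least_squares
P=np.loadtxt('K.txt')
r=least_squares(lambda v:np.hypot(*(P-v[:2]).T)-v[2],[.58,-.027,.073]);print(r.x,r.fun)
C=r.x[:2];R=r.x[2];p=np.array([float(x) for x in sys.argv[1:3]]);d=p-C;a=np.degrees(np.arctan2(d[1],d[0]));print('turned',183.5-a,np.linalg.norm(d))
for k in range(4):
    o,p=rows(C,R,p,a-40*k,5,8);print(k,o,p)
E
cat > K.txt <<'E'
.5065 -.0328
.507 -.0204
.5206 .0159
.5621 .0445
.6129 .0411
.6358 .026
.6563 -.0089
E
python3 fit.py .6559 -.01
```

```text
[ 0.5827 -0.0288  0.0763] [ 0.     -0.0001  0.0002 -0.0001 -0.0001  0.0001  0.    ]
turned 169.07895110300313 0.07561347795202623
0 [[0.2, 0.63, 0, 0, 1], [0.08, 0.67, 0, 0, 1], [0.02, 0.66, 0, 0, 1], [-0.03, 0.66, 0, 0, 1], [-0.1, 0.66, 0, 0, 1], [-0.15, 0.65, 0, 0, 1], [-0.2, 0.63, 0, 0, 1], [-0.26, 0.62, 0, 0, 1]] [ 0.6515 -0.0618]
1 [[-0.32, 0.58, 0, 0, 1], [-0.36, 0.56, 0, 0, 1], [-0.41, 0.52, 0, 0, 1], [-0.45, 0.49, 0, 0, 1], [-0.5, 0.45, 0, 0, 1], [-0.53, 0.39, 0, 0, 1], [-0.57, 0.36, 0, 0, 1], [-0.59, 0.3, 0, 0, 1]] [ 0.6142 -0.0983]
2 [[-0.62, 0.25, 0, 0, 1], [-0.63, 0.19, 0, 0, 1], [-0.65, 0.14, 0, 0, 1], [-0.67, 0.08, 0, 0, 1], [-0.66, 0.02, 0, 0, 1], [-0.66, -0.04, 0, 0, 1], [-0.66, -0.09, 0, 0, 1], [-0.65, -0.15, 0, 0, 1]] [ 0.5622 -0.1023]
3 [[-0.63, -0.21, 0, 0, 1], [-0.62, -0.26, 0, 0, 1], [-0.58, -0.31, 0, 0, 1], [-0.56, -0.36, 0, 0, 1], [-0.52, -0.41, 0, 0, 1], [-0.49, -0.46, 0, 0, 1], [-0.45, -0.49, 0, 0, 1], [-0.39, -0.54, 0, 0, 1]] [ 0.5198 -0.0719]
```

Residuals within 0.2 mm, a very consistent circle.

Emit:
drive_tool(
  series=[
    [0.2,0.63,0,0,1],
    [0.08,0.67,0,0,1],
    [0.02,0.66,0,0,1],
    [-0.03,0.66,0,0,1],
    [-0.1,0.66,0,0,1],
    [-0.15,0.65,0,0,1],
    [-0.2,0.63,0,0,1],
    [-0.26,0.62,0,0,1],
  ],
)

```text
t: 9.8
eef_pos: [0.6505, -0.062, 0.1291]
tool_rot: [0.0, 1.0, -0.001, 0.0]
contact_force: [2.0, 0.4, -12.8]
gripper_width: 0.306
grasp_force: 60.0
```

```bash
python3 g.py|tail -1
```

```text
r tool 0.0758503556071355 ang -26.114501719216918 Fknob radial -1.8448006987616037 tang 1.3291071303388435 |F| 2.2737228023813403 K [ 0.6511 -0.0619] rK 0.07631227918037155
```

Emit:
drive_tool(
  series=[
    [-0.3,0.58,0,0,1],
    [-0.34,0.57,0,0,1],
    [-0.4,0.53,0,0,1],
    [-0.45,0.49,0,0,1],
    [-0.5,0.45,0,0,1],
    [-0.53,0.39,0,0,1],
    [-0.57,0.36,0,0,1],
    [-0.59,0.3,0,0,1],
  ],
)

```text
t: 10.6
eef_pos: [0.6133, -0.098, 0.1291]
tool_rot: [0.0, 1.0, -0.001, -0.0]
contact_force: [1.4, -0.7, -14.1]
gripper_width: 0.312
grasp_force: 60.0
```

```bash
python3 g.py|tail -1
```

```text
r tool 0.07593440497566167 ang -66.01304484201047 Fknob radial -1.278260116227763 tang 1.169629921332327 |F| 1.7326231781938275 K [ 0.6137 -0.0981] rK 0.07625453064320233
```

Emit:
drive_tool(
  series=[
    [-0.62,0.25,0,0,1],
    [-0.63,0.19,0,0,1],
    [-0.65,0.14,0,0,1],
    [-0.67,0.08,0,0,1],
    [-0.66,0.02,0,0,1],
    [-0.66,-0.04,0,0,1],
    [-0.66,-0.09,0,0,1],
    [-0.65,-0.15,0,0,1],
  ],
)

```text
t: 11.4
eef_pos: [0.5614, -0.1015, 0.1292]
tool_rot: [0.0, 1.0, -0.0, 0.0]
contact_force: [1.4, -0.2, -13.8]
gripper_width: 0.307
grasp_force: 60.0
```

```bash
python3 g.py|tail -1; (echo .6511 -.0619;echo .6137 -.0981)>>K.txt; python3 - <<'E'
from h import *
o=readout.get_obs();F=np.array(o['contact_force'][:2])+[.2,0];K=o['eef_pos'][:2]+F/4000
open('K.txt','a').write(f'{K[0]} {K[1]}\n')
open('p.txt','w').write(f"{o['eef_pos'][0]} {o['eef_pos'][1]}")
E
python3 fit.py $(cat p.txt)
```

```text
r tool 0.0758621399058632 ang -106.03618975827717 Fknob radial 0.25170692003411765 tang 1.5687421123487326 |F| 1.5888071590502812 K [ 0.5618 -0.1016] rK 0.07580022775405823
[ 0.5826 -0.0286  0.0761] [ 0.0001 -0.      0.0002 -0.0002 -0.0002  0.0001  0.0001  0.      0.
 -0.0002]
turned 289.70080904196124 0.075959428912887
0 [[-0.63, -0.2, 0, 0, 1], [-0.61, -0.26, 0, 0, 1], [-0.58, -0.32, 0, 0, 1], [-0.56, -0.37, 0, 0, 1], [-0.51, -0.42, 0, 0, 1], [-0.48, -0.46, 0, 0, 1], [-0.44, -0.5, 0, 0, 1], [-0.4, -0.53, 0, 0, 1]] [ 0.5193 -0.0709]
1 [[-0.34, -0.57, 0, 0, 1], [-0.29, -0.59, 0, 0, 1], [-0.25, -0.62, 0, 0, 1], [-0.18, -0.64, 0, 0, 1], [-0.13, -0.65, 0, 0, 1], [-0.08, -0.66, 0, 0, 1], [-0.01, -0.66, 0, 0, 1], [0.04, -0.67, 0, 0, 1]] [ 0.5069 -0.0203]
2 [[0.1, -0.65, 0, 0, 1], [0.16, -0.65, 0, 0, 1], [0.21, -0.63, 0, 0, 1], [0.27, -0.6, 0, 0, 1], [0.32, -0.59, 0, 0, 1], [0.37, -0.55, 0, 0, 1], [0.41, -0.52, 0, 0, 1], [0.46, -0.48, 0, 0, 1]] [0.5299 0.0264]
3 [[0.5, -0.44, 0, 0, 1], [0.54, -0.39, 0, 0, 1], [0.56, -0.34, 0, 0, 1], [0.6, -0.3, 0, 0, 1], [0.62, -0.24, 0, 0, 1], [0.63, -0.19, 0, 0, 1], [0.65, -0.13, 0, 0, 1], [0.66, -0.07, 0, 0, 1]] [0.5775 0.0474]
```

Emit:
drive_tool(
  series=[
    [-0.63,-0.2,0,0,1],
    [-0.61,-0.26,0,0,1],
    [-0.58,-0.32,0,0,1],
    [-0.56,-0.37,0,0,1],
    [-0.51,-0.42,0,0,1],
    [-0.48,-0.46,0,0,1],
    [-0.44,-0.5,0,0,1],
    [-0.4,-0.53,0,0,1],
  ],
)

```text
t: 12.2
eef_pos: [0.5194, -0.0706, 0.1292]
tool_rot: [0.0, 1.0, -0.001, -0.0]
contact_force: [0.9, -2.3, -13.4]
gripper_width: 0.305
grasp_force: 60.0
```

Emit:
drive_tool(
  series=[
    [-0.34,-0.57,0,0,1],
    [-0.29,-0.59,0,0,1],
    [-0.25,-0.62,0,0,1],
    [-0.16,-0.6,0,0,1],
    [0,0,0,0,1],
    [0,0,0,0,1],
  ],
)

```text
t: 12.8
eef_pos: [0.509, -0.0461, 0.1289]
tool_rot: [-0.0, 1.0, -0.0, -0.0]
contact_force: [-1.4, 1.5, -13.0]
gripper_width: 0.309
grasp_force: 60.1
```

```bash
python3 g.py|tail -1; python3 - <<'E'
from h import *
o=readout.get_obs();F=np.array(o['contact_force'][:2])+[.2,0];K=o['eef_pos'][:2]+F/4000
open('K.txt','a').write(f'{K[0]} {K[1]}\n')
open('p.txt','w').write(f"{o['eef_pos'][0]} {o['eef_pos'][1]}");print(o['eef_pos'])
E
python3 fit.py $(cat p.txt)|head -4
```

```text
r tool 0.07541064817067762 ang -166.61970859557536 Fknob radial -0.805060211239711 tang -1.7705302240495209 |F| 1.9449676650253536 K [ 0.5087 -0.0457] rK 0.07561320879909712
[ 0.509  -0.0461  0.1289]
[ 0.5827 -0.0286  0.0761] [ 0.0002  0.      0.0003 -0.0002 -0.0002  0.0001  0.0001  0.      0.0001
 -0.0002 -0.0002]
turned 350.131150073452 0.07568843256517066
0 [[-0.16, -0.64, 0, 0, 1], [-0.07, -0.66, 0, 0, 1], [-0.01, -0.67, 0, 0, 1], [0.05, -0.66, 0, 0, 1], [0.1, -0.65, 0, 0, 1], [0.16, -0.65, 0, 0, 1], [0.22, -0.63, 0, 0, 1], [0.27, -0.6, 0, 0, 1]] [0.5146 0.0055]
```

Emit:
drive_tool(
  series=[
    [-0.08,-0.35,0,0,1],
    [-0.06,-0.3,0,0,1],
    [-0.04,-0.25,0,0,1],
    [-0.02,-0.2,0,0,1],
    [-0.01,-0.1,0,0,1],
    [0,0,0,0,1],
    [0,0,0,0,1],
  ],
)

```text
t: 13.5
eef_pos: [0.5073, -0.035, 0.1291]
tool_rot: [-0.0, 1.0, -0.0, -0.0]
contact_force: [-1.1, -1.8, -14.4]
gripper_width: 0.307
grasp_force: 60.0
```

```bash
python3 g.py
```

```text
13.5 [ 0.5073 -0.035   0.1291] [ -1.0734  -1.8389 -14.3781] [-0.3024  0.1941  0.0542] 0.3069342513725248 60.024855671217665 [-0.0001  1.     -0.0005 -0.0001]
r tool 0.07541132837888256 ang -175.11145271015343 Fknob radial -1.026890299708749 tang 1.7578230699935122 |F| 2.0357911565377576 K [ 0.507  -0.0355] rK 0.07566932705211492
```

Emit:
drive_tool(
  series=[
    [-0.03,-0.12,0,0,1],
    [-0.01,-0.1,0,0,1],
    [0,0,0,0,1],
    [0,0,0.2,0,1],
    [0,0,0.15,0,1],
    [0,0,0.1,0,1],
    [0,0,0,0,1],
    [0,0,0,0,1],
  ],
)

```text
t: 14.3
eef_pos: [0.5071, -0.0328, 0.1247]
tool_rot: [-0.0, 1.0, -0.0, 0.0]
contact_force: [-1.5, -1.4, -10.6]
gripper_width: 0.307
grasp_force: 60.3
```

```bash
python3 g.py
```

```text
14.3 [ 0.5071 -0.0328  0.1247] [ -1.5012  -1.3668 -10.6456] [-0.306   0.1943  0.011 ] 0.3066768334287362 60.31162673723884 [-0.      1.     -0.0005  0.0001]
r tool 0.07539635366180658 ang -176.77254197825837 Fknob radial -1.3761053708021438 tang 1.291372159579479 |F| 1.887142826096497 K [ 0.5068 -0.0332] rK 0.07574106805990752
```

Emit:
drive_tool(
  series=[
    [0,0,0.1,0,1],
    [0,0,0.1,0,1],
    [0,0,0,0,1],
    [0,0,0,0,1],
  ],
)

```text
t: 14.7
eef_pos: [0.5071, -0.0329, 0.1227]
tool_rot: [0.0, 1.0, -0.0, 0.0]
contact_force: [-1.3, -1.4, -10.6]
gripper_width: 0.305
grasp_force: 60.4
```

```bash
python3 g.py
```

```text
14.7 [ 0.5071 -0.0329  0.1227] [ -1.2925  -1.4069 -10.5901] [-0.3358  0.217   0.0147] 0.3053838027546258 60.445828288793564 [ 0.      1.     -0.0005  0.0001]
r tool 0.07542747776386428 ang -176.74543065632884 Fknob radial -1.170571376134012 tang 1.3425704821712399 |F| 1.7812166758207126 K [ 0.5068 -0.0332] rK 0.075720864501426
```

Emit:
drive_tool(
  series=[
    [0,0,0.1,0,1],
    [0,0,0.1,0,1],
    [0,0,0.1,0,1],
    [0,0,0,0,1],
    [0,0,0,0,1],
  ],
)

```text
t: 15.2
eef_pos: [0.5073, -0.0329, 0.1199]
tool_rot: [0.0, 1.0, -0.001, 0.0]
contact_force: [-1.3, -1.4, -3.9]
gripper_width: 0.307
grasp_force: 61.0
```

```bash
python3 g.py
```

```text
15.2 [ 0.5073 -0.0329  0.1199] [-1.2887 -1.3622 -3.9482] [-0.3376  0.3665  0.0148] 0.30723780345876844 60.99783810088411 [ 0.      1.     -0.0005  0.0003]
r tool 0.07522943605646835 ang -176.73969413695818 Fknob radial -1.1643601392335945 tang 1.2980443085397304 |F| 1.7437469887482133 K [ 0.507  -0.0332] rK 0.07552122329876818
```

Emit:
drive_tool(
  series=[
    [0,0,0,0,0.3],
    [0,0,0,0,0],
    [0,0,0,0,-0.5],
    [0,0,0,0,-1],
    [0,0,0,0,-1],
    [0,0,0,0,-1],
    [0,0,0,0,-1],
  ],
)

```text
t: 15.9
eef_pos: [0.507, -0.0329, 0.1196]
tool_rot: [-0.0, 1.0, -0.0, 0.0]
contact_force: [-0.3, -0.6, -0.4]
gripper_width: 1.001
grasp_force: 0.0
```

Emit:
drive_tool(
  series=[
    [0,0,-1,0,-1],
    [0,0,-2.5,0,-1],
    [0,0,-3,0,-1],
    [1.66,-0.1,-2.5,0,-1],
    [1.6,-0.1,-1.2,0,-1],
    [0,0,0,0,-1],
    [0,0,0,0,-1],
    [0,0,0,0,-1],
  ],
)

```text
t: 16.7
eef_pos: [0.5382, -0.0311, 0.2207]
tool_rot: [0.0, 1.0, -0.001, -0.001]
contact_force: [0.8, -0.4, 0.3]
gripper_width: 1.0
grasp_force: 0.0
```

```bash
python3 - <<'E'
from h import *
o=readout.get_obs();m=imaging.camera_model('wrist');im=imaging.read_camera('wrist');save('w3',im)
print(o['t'],o['eef_pos'],o['contact_force'])
from scipy.optimize import least_squares
a=np.linspace(0,6.283,60)
for dz in (0,.0055):
  s=[s for s,p in red(im)][0]
  def f(v):
    Q=np.array([proj(m,[v[0]+.015*np.cos(t),v[1]+.015*np.sin(t),z+v[2]]) for z in(.117,.153) for t in a]);return [Q[:,0].min()-s[0]+.5,Q[:,0].max()-(s[0]+s[2]-.5),Q[:,1].max()-(s[1]+s[3]-.5),(v[2]-dz)*1e6]
  r=least_squares(f,[.505,-.033,dz]);print('knob',r.x,s)
for d in imaging.cut_out('relay_mid','wrist')[:2]: print(d['conf'],d['centre'],atz(m,d['centre'],.038))
E
```

```text
16.7 [ 0.5382 -0.0311  0.2207] [ 0.8095 -0.3723  0.2803]
knob [ 0.5066 -0.0329 -0.    ] [246 207  30  38 911]
knob [ 0.5093 -0.0329  0.0055] [246 207  30  38 911]
0.74 [136.8, 142.3] [0.5716 0.117  0.038 ]
```

View pics/w3.png

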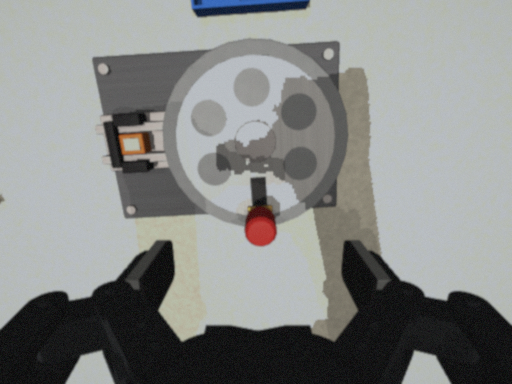

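```bash
python3 -c "
from station import hand_in
print(hand_in())"
```

```text
the job is handed in; nothing more can be done
None
```

The press made one clockwise turn: the pin is back in its home hole, the relay is between the socket cheeks, the highest sideways force I read on the knob was about 6 N (sampled between moves), and the job was handed in at about 17 s.

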